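# Set sprung forceps to the gap gauge on a sample box

### The arm

A 6-joint arm with a two-finger parallel gripper is mounted at the origin on the work surface. World frame = base frame: x ahead of the robot, y to its left, z up, the work surface at z = 0. Lengths are in m, angles in degrees, forces in N, time in s.
With the tool pointing down it reaches from about 0.4 to 0.825 m from the base axis. Payload 7 kg.
Tool frame: the origin (TCP) lies midway between the tips of the shut fingers; the grasp point (between the pads) lies 19 mm behind it; z points along the fingers, x is the direction in which the jaws open and shut, and the axes are right-handed (so a half turn about z gives the same grasp; the last joint's range is limited). The gripper opens to 88 mm and grips with 3 to 60 N. Pads are 19 mm wide; open, the fingers measure 130 mm over their backs; the gripper's body (78 mm by 193 mm) begins 47 mm behind the grasp point.
Start: joints at [81.308, 20.546, 0.682, 0, -70.136, -16.507], TCP at [0.287, 0.611, 0.227] pointing down, gripper open.
Joint ranges: [-176.03, 176.03], [-82.01, 121.73], [-58.28, 71.71], [-173.87, 95.51], [-174.79, -0.11], [-173.66, 173.66]. Speed limits (degrees/s): [136.94, 136.94, 172.46, 180, 180, 180].

### API

Orientations are given as [roll, pitch, yaw] about the fixed x, y, z axes, in that order (R = Rz(yaw) Ry(pitch) Rx(roll)).
In Python, from plant import * gives the robot as it stands. The module is installed in compiled form; this text tells all that it offers.
- The arm moves only by the shell command python3 -m pendant 'ROWS' [OPENING]. ROWS is JSON, a list that holds one entry, the list of rows, each a list of 6 numbers: the shift along the world's x, y, z in mm, then the turn, a rotation vector about the world's x, y, z in degrees. A call has 1 to 10 rows; each row is the pose to reach, as a shift and turn from the pose commanded when the call began; what a row does not reach only later rows make up. A row lasts 1/8 s, in which the tool goes at most 62.5 mm and 10.7 degrees, less where a joint would pass 70% of its speed; a pose out of reach is approached as far as the arm can. A call with a gripper value outside its range is refused whole. OPENING is the closure, from -1 (fully open) to 1 (shut), set as the call begins (- or left out, the last holds). The fingers move at their own pace and stop on an object; the grip force is fixed at half the most. Time passes only in rows, so rows that repeat a pose let the fingers close. It gives the time, the measured TCP pose, the force and the opening at its end, in the units of the state.
- get_obs(): the state, without advancing time (a new reading comes with each control period).
- snapshot(name): name is "side" or "top"; returns a dict with "pixels" (480x640x3 uint8, red, green, blue), "depth" (480x640 float32, m along the optical axis (not along the pixel's ray), 0 where there is no reading), "fx", "fy", "cx", "cy" (pixels), "dist" ([k1, k2, p1, p2, k3] as OpenCV has them; the pictures are not rectified), "pose" (4x4, takes a point from camera to world coordinates). Camera axes: x right, y down, z forward; pixel columns grow to the right and rows downward; lengths in m; the calibration is good to about 2 mm. A picture is of the moment at which its call begins.
- close_job(): hands the job in, once; it reports no verdict.
The state is a dict: "clock": time; "joint_pos": joint angles; "qvel": joint speeds; "tau": joint torques, N m; "tool_pos": TCP position; "orientation": TCP orientation; "force": force on the tool from outside, world axes, zero at the start; "moment": the same for the moment, N m; "opening": finger opening in m.
Only numpy, scipy, OpenCV 4.12 (cv2) and the standard library are available. Lean on these libraries where they do the work, as an engineer would, in place of code of your own. Each camera call takes 0.05 s, during which the arm holds its last target. There are 200 camera calls.

### The job

Shut the blue lid of the loaded sample box fully, then pick up the big sprung forceps by their green grips and squeeze them until the tip gap matches the two red spots on top of the lid (24 mm apart). Finish while holding the forceps level just above the closed lid, roughly 2 cm up and not touching it, one tip straight above each spot, with the gap held steady: do not let go or put them down. Leave the jar, the dish and the brush where they are.

Things in the scene. Friction and masses are not known exactly. Their poses are not given: they have to be found in the camera images.
- box: blue steel sample box, 150 (x) by 200 (y) mm, 50 mm high without its lid, heavy, does not move. Origin: centre of its underside, on the bench; its x axis points from the free edge of the lid to the hinge, z up. Compartments with stones inside
- lid (a joint): lid angle in rad: 0 fully shut, larger is more open; the lid starts standing open between 0.8 and 1.35. It is a flat blue plate 150 by 200 mm, 8 mm thick, 0.18 kg, hinged along the box's +x top edge; the hinge is stiff (0.22 N m of friction) and the lid stays where it is left. A steel tab 60 mm wide sticks out 14 mm from its free edge
- lid_hinge (a point): middle of the hinge line, on the top rim of the box (50 mm above the bench); the hinge line runs along the box's y, level with the underside of the lid
- lid_edge (a point): middle of the lid's free edge, on its upper (outer) face, 150 mm from the hinge line; with the lid shut 58 mm above the bench
- spot_a (a point): centre of one red spot (8 mm across) of the gap gauge, on a white patch on the lid's upper face, 120 mm from the hinge line and 12 mm to the box's +y side of its middle. Moves with the lid; its axes are the lid's (parallel to the box's when shut)
- spot_b (a point): centre of the other red spot, 12 mm to the box's -y side of the middle, so 24 mm from spot_a
- forceps: big steel sprung forceps, 62 g, lying on the bench with the arms side by side; 14 mm high, 178 mm long. Origin: on the bench, under the middle between the two green grips; x points along the forceps to the tips (60 mm ahead), the heel pivot is 105 mm behind, z up. Centre of mass about 20 mm behind the origin
- grip_left (a point): centre of the outer face of the left (+y) green grip, a flat pad 42 mm long and 14 mm high. At rest the two grips' outer faces are 45.5 mm apart at mid-grip, each splayed 0.055 rad; squeezed to the gauge gap (tips 24 mm apart) they are parallel and 34 mm apart. The tip gap changes 1.57 mm per mm at mid-grip
- forceps_arm (a joint): squeeze of the forceps in rad: 0 at rest (open), 0.11 at the gauge gap (24 mm), 0.24 at most. Only the arm with tip_right turns about the heel; the other is one with forceps. Sprung: the grips take about 2 N to start and 8 N at the gauge gap
- tip_left (a point): end of the forceps' left (+y) tip, a point 4 mm wide, at its mid-height, 7 mm above the forceps' underside
- tip_right (a point): end of the forceps' right (-y) tip, likewise. The tip gap is the distance from tip_left to tip_right: 42 mm at rest
- jar: amber jar with white cap, 60 mm across, 85 mm high, origin under its centre; a bystander
- dish: white bowl, 90 mm across, 30 mm high, origin under its centre; a bystander
- brush: hand brush lying on the bench along its x; a bystander
Mind the look-alikes: they are no part of the job. Leave any pink or purple look-alike of the forceps alone.

How it is judged (in metres and radians):
On the way, in this order (a step that is already met when the one before it is completed fails the run):
1. the lid is fully shut (value of joint lid below 0.05 rad), for 0.2 s.
2. then the forceps are lifted off the bench in the fingers (height (world z) of forceps above 0.03 m and contact force between the fingers and forceps above 1 N), for 0.2 s.
At the end, for the whole second after the job is handed in: The lid is shut (within 0.05 rad); the fingers hold the forceps with the tips 24 mm apart (21.5 to 26.5), one tip over each red spot within 6 mm horizontally, 7 to 40 mm above the lid, touching neither lid nor box, gap and forceps steady (value of joint lid below 0.05 rad and ((horizontal distance between tip_left and spot_a below 0.006 m and horizontal distance between tip_right and spot_b below 0.006 m) or (horizontal distance between tip_left and spot_b below 0.006 m and horizontal distance between tip_right and spot_a below 0.006 m)) and distance between tip_left and tip_right between 0.0215 and 0.0265 m and z of tip_left in the frame of spot_a between 0.007 and 0.04 m and z of tip_right in the frame of spot_a between 0.007 and 0.04 m and contact force between forceps and box below 0.2 N and contact force between the fingers and forceps above 1 N and velocity of joint forceps_arm between -0.03 and 0.03 rad/s and linear speed of forceps below 0.02 m/s); the arm keeps its last pose, push and grip.
It fails at once if the amber jar is pushed more than 30 mm from its place (distance of jar from where it was at the start of the episode above 0.03 m).
It fails at once if the white dish is pushed more than 30 mm from its place (distance of dish from where it was at the start of the episode above 0.03 m).
It fails at once if the brush is pushed more than 30 mm from its place (distance of brush from where it was at the start of the episode above 0.03 m).
It also fails if it takes over 51 s, if anything falls off the work surface, if the arm or the gripper's body presses on something with over 40 N, if the wrist force passes 120 N, or if a joint passes its speed limit or range.

## Working session

There is one attempt and no reset: what is moved stays moved. The work goes in short steps, Python scripts to look and compute and a shell command to move; the robot and the scene stay as the last step left them, time stands still between calls to the robot, and variables do not carry over. Pictures are saved under pics/ and viewed, about 8 in all and at most 12, crops included, and the job is handed in when it is done.

```bash
mkdir -p pics; cat > h.py <<'E'
from plant import *
import numpy as np, cv2
def snap(n,f=None):
    s=snapshot(n)
    if f: cv2.imwrite('pics/'+f,s['pixels'][:,:,::-1])
    return s
def K(s): return np.array([[s['fx'],0,s['cx']],[0,s['fy'],s['cy']],[0,0,1.]])
def ray(s,uv):
    p=cv2.undistortPoints(np.array(uv,float).reshape(-1,1,2),K(s),np.array(s['dist'],float)).reshape(-1,2)
    d=np.c_[p,np.ones(len(p))]@s['pose'][:3,:3].T
    return s['pose'][:3,3],d
def onplane(s,uv,z):
    o,d=ray(s,uv); return o+d*((z-o[2])/d[:,2])[:,None]
def bydepth(s,uv):
    o,d=ray(s,uv); uv=np.array(uv).reshape(-1,2).astype(int)
    return o+d*s['depth'][uv[:,1],uv[:,0]][:,None]
E
python3 - <<'E'
from h import *
a=snap('top','t1.png');b=snap('side','s1.png')
for s in(a,b): print(np.round(s['pose'],3).tolist(),s['fx'])
print(get_obs())
E
```

```text
[[0.067, -0.972, 0.224, 0.308], [-0.998, -0.065, 0.013, -0.019], [0.002, -0.225, -0.974, 1.184], [0.0, 0.0, 0.0, 1.0]] 451.89247415146474
[[0.965, -0.156, 0.209, 0.353], [-0.261, -0.572, 0.778, -0.706], [-0.002, -0.805, -0.593, 0.603], [0.0, 0.0, 0.0, 1.0]] 439.0843691353554
{'clock': 0.1, 'joint_pos': array([ 8.13070834e+01,  2.05876975e+01,  6.39567065e-01, -1.79142065e-02,
       -7.01377077e+01, -1.65086572e+01]), 'qvel': array([ 0.01804484, -0.0612444 ,  0.08464184,  0.03629004,  0.04279452,
       -0.12943798]), 'tau': array([-1.34774891e-03, -5.84164989e+01,  2.93751293e+01,  7.01547056e+00,
        1.01827996e-02, -4.44940827e-05]), 'tool_pos': array([0.28723496, 0.61034405, 0.22571583]), 'orientation': array([-1.79991753e+02, -8.70855319e-02, -1.15207679e+02]), 'force': array([ 0.19702224,  0.64202735, -1.04017088]), 'moment': array([ 0.02674201, -0.05007385,  0.02973286]), 'opening': 0.08793370252575228}
```

View pics/t1.png

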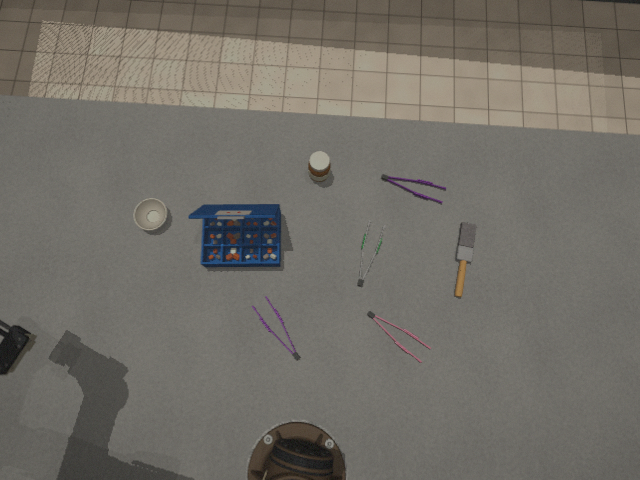

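View pics/s1.png

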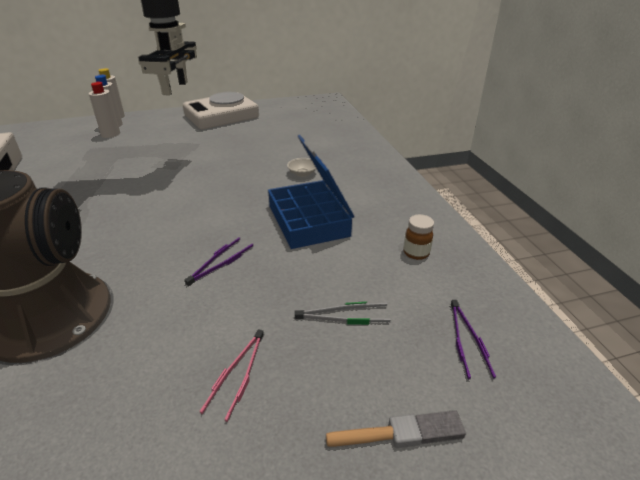

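The forceps candidates in the top view are purple (415,187), purple (278,328), pink (398,336) and green-gripped steel (370,252). Only the last has green grips, and its heel is at (360,283) with the tips pointing up at about (369,224) and (384,227). The box is at (242,235) and its lid is hinged on the far (+x) side, leaning over the box.

```bash
cat > m.py <<'E'
from h import *
a=snap('top');b=snap('side')
def blobs(s,lo,hi,roi,mina=8):
    h=cv2.cvtColor(s['pixels'],cv2.COLOR_RGB2HSV); m=cv2.inRange(h,np.array(lo),np.array(hi)); z=np.zeros_like(m); x0,y0,x1,y1=roi; z[y0:y1,x0:x1]=m[y0:y1,x0:x1]
    n,l,st,c=cv2.connectedComponentsWithStats(z); return z,l,[(i,st[i],c[i]) for i in range(1,n) if st[i,4]>=mina]
for s,roi in((a,(340,210,400,295)),(b,(280,290,400,335))):
    z,l,bl=blobs(s,(45,70,30),(85,255,255),roi)
    for i,st,c in bl:
        p=onplane(s,c,.010)[0]; pts=np.argwhere(l==i)[:,::-1].astype(float); w=onplane(s,pts,.010)[:,:2]
        v=np.linalg.svd(w-w.mean(0))[2][0]; print('green',c.round(1),st[4],p.round(4),np.degrees(np.arctan2(v[1],v[0])).round(1), np.ptp(w@v).round(3))
    # heel: darkest
    g=s['pixels'].max(2).astype(int); x0,y0,x1,y1=roi; m=np.zeros(g.shape,np.uint8); m[y0:y1,x0:x1]=g[y0:y1,x0:x1]<70
    n,l,st,c=cv2.connectedComponentsWithStats(m)
    for i in range(1,n):
        if st[i,4]>15: print('dark',c[i].round(1),st[i,4],onplane(s,c[i],.012)[0].round(4))
# box: blue points by depth
z,l,bl=blobs(a,(100,120,40),(125,255,255),(180,190,300,280))
uv=np.argwhere(z>0)[:,::-1]; P=bydepth(a,uv)
ok=(P[:,2]>-.01)&(P[:,2]<.3)
q=P[ok]; rim=q[(abs(q[:,2]-.05)<.006)]
r=cv2.minAreaRect((rim[:,:2]*1000).astype(np.float32)); print('rim',r,cv2.boxPoints(r).round(1).tolist())
hi=q[q[:,2]>.075]; print('lid pts',len(hi),hi.min(0).round(3),hi.max(0).round(3))
c=hi.mean(0); u,S,vt=np.linalg.svd(hi-c); print('lid plane n',vt[2].round(3),'c',c.round(3),'axes',vt[:2].round(3).tolist())
A=cv2.resize(a['pixels'][205:295,330:410],None,fx=5,fy=5,interpolation=2); B=cv2.resize(b['pixels'][285:345,280:400],None,fx=5,fy=5,interpolation=2)
C=np.zeros((450,1000+0,3),np.uint8); C[:450,:400]=A; C[:300,400:1000]=B; C=cv2.resize(C,None,fx=.8,fy=.8); cv2.imwrite('pics/c1.png',C[:,:,::-1])
E
python3 m.py
```

```text
green [363.3 240.1] 15 [ 0.5827 -0.1353  0.01  ] 169.6 0.037
green [378.9 245.8] 14 [ 0.5701 -0.1772  0.01  ] 163.6 0.029
dark [360.2 282.8] 24 [ 0.468  -0.1318  0.012 ]
green [355.2 302.7] 31 [ 0.5813 -0.1328  0.01  ] -8.7 0.037
green [358.  320.7] 139 [ 0.5708 -0.179   0.01  ] -16.5 0.041
dark [299.1 314.9] 77 [ 0.4692 -0.1379  0.012 ]
dark [356.6 321.9] 121 [ 0.5666 -0.1828  0.012 ]
rim ((564.9389038085938, 185.6410675048828), (147.5799102783203, 198.40380859375), 4.2870330810546875) [[483.8999938964844, 279.0], [498.79998779296875, 81.19999694824219], [645.9000244140625, 92.19999694824219], [631.0999755859375, 290.1000061035156]]
lid pts 771 [0.568 0.089 0.075] [0.644 0.285 0.191]
lid plane n [0.877 0.065 0.476] c [0.603 0.185 0.142] axes [[-0.081, 0.997, 0.014], [0.473, 0.051, -0.879]]
```

View pics/c1.png

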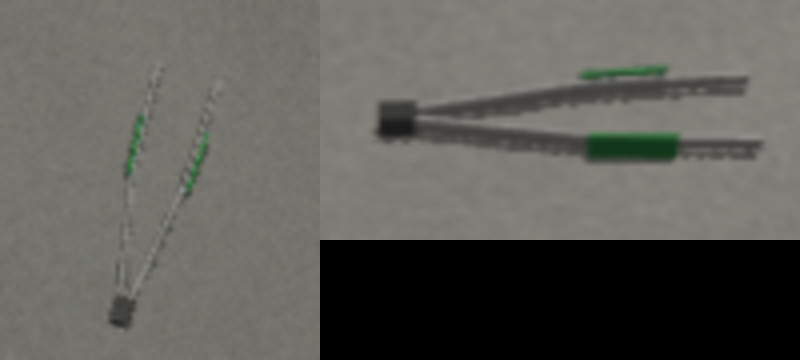

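The crop confirms the green-gripped steel forceps, with the heel at lower left and the tips at top. Estimates:
- **Forceps:** origin about (0.577, -0.156), yaw about -12°.
- **Box:** centre (0.565, 0.186), yaw 4.3°.
- **Lid:** hinge about (0.640, 0.191), angle about 1.07 rad.

Next I move behind the lid with the fingers shut.

```bash
python3 -m pendant '[[[40,-45,50,0,0,3],[80,-90,60,0,0,6],[120,-134,60,0,0,9],[165,-185,60,0,0,12],[210,-235,60,0,0,12],[255,-286,60,0,0,12],[300,-336,60,0,0,12],[345,-387,60,0,0,12],[383,-418,60,0,0,12],[383,-418,60,0,0,12]]]' 1
```

```text
clock: 1.45
tool_pos: [0.6721, 0.1897, 0.2856]
orientation: [180.0, -0.1, -103.4]
force: [-1.1, 1.0, 0.6]
opening: 0.0008
```

```bash
python3 -m pendant '[[[0,0,-50,0,0,0],[0,0,-100,0,0,0],[0,0,-120,0,0,0],[-30,0,-120,0,0,0],[-55,0,-120,0,0,0],[-75,-3,-121,0,0,0],[-90,-4,-128,0,0,0],[-106,-5,-137,0,0,0],[-120,-6,-150,0,0,0],[-132,-7,-163,0,0,0]]]'; python3 -m pendant '[[[-6,0,-10,0,0,0],[-11,-1,-20,0,0,0],[-15,-1,-31,0,0,0],[-20,-1,-42,0,0,0],[-24,-1,-51,0,0,0],[-25,-1,-56,0,0,0],[-25,-1,-59,0,0,0],[-25,-1,-60,0,0,0]]]'; python3 - <<'E'
from h import *
snap('side','s2.png');print(get_obs()['force'])
E
```

```text
clock: 2.7
tool_pos: [0.5381, 0.1864, 0.1237]
orientation: [-179.9, 0.1, -103.2]
force: [0.6, 0.2, -1.0]
opening: 0.0006
clock: 3.7
tool_pos: [0.5134, 0.1847, 0.0635]
orientation: [180.0, -0.0, -103.2]
force: [0.4, -0.1, 0.3]
opening: 0.0005
[-0.29230749  0.61322645  0.02098448]
```

View pics/s2.png

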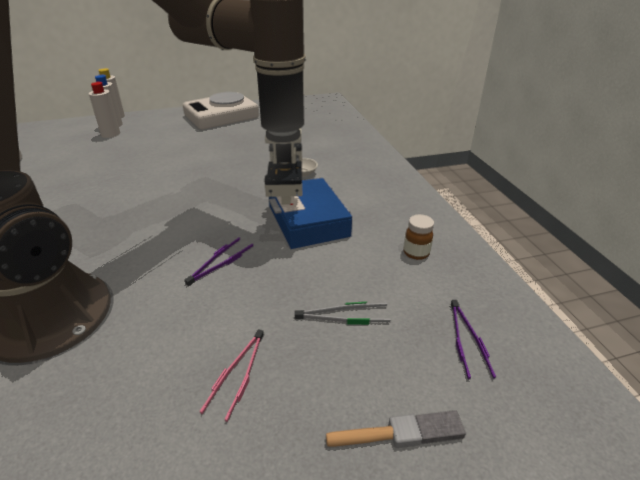

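The lid is nearly shut, with the fingers resting near its white patch at about (288,203). I press down until there is contact force.

```bash
python3 -m pendant '[[[0,0,-2,0,0,0],[0,0,-4,0,0,0],[0,0,-5,0,0,0],[0,0,-5,0,0,0]]]'
```

```text
clock: 4.25
tool_pos: [0.5134, 0.1847, 0.0585]
orientation: [-180.0, -0.0, -103.2]
force: [0.0, 0.0, 0.2]
opening: 0.0009
```

```bash
python3 -m pendant '[[[0,0,-1,0,0,0],[0,0,-2,0,0,0],[0,0,-2,0,0,0]]]'
```

```text
clock: 4.62
tool_pos: [0.5135, 0.1848, 0.0581]
orientation: [-180.0, 0.0, -103.2]
force: [-5.6, -1.4, 15.9]
opening: 0.0005
```

```bash
python3 -m pendant '[[[0,0,50,0,0,0],[5,-30,100,0,0,0],[15,-85,110,0,0,0],[25,-140,110,0,0,0],[35,-195,110,0,0,0],[45,-250,110,0,0,0],[55,-300,110,0,0,0],[63,-341,110,0,0,0],[63,-341,80,0,0,0],[63,-341,80,0,0,0]]]' -1
cat > m2.py <<'E'
from h import *
import sys
a=snap('top','t_'+sys.argv[1]+'.png');b=snap('side','s_'+sys.argv[1]+'.png')
for s,roi in((a,(180,190,300,280)),(b,(250,170,370,250))):
    h=cv2.cvtColor(s['pixels'],cv2.COLOR_RGB2HSV)
    m=(((h[...,0]<10)|(h[...,0]>170))&(h[...,1]>90)&(h[...,2]>60)).astype(np.uint8)
    x0,y0,x1,y1=roi; z=np.zeros_like(m); z[y0:y1,x0:x1]=m[y0:y1,x0:x1]
    n,l,st,c=cv2.connectedComponentsWithStats(z)
    for i in range(1,n):
        print('red',c[i].round(1),st[i,4],onplane(s,c[i],.058)[0].round(4))
    bm=cv2.inRange(h,np.array((100,120,40)),np.array((125,255,255))); z=np.zeros_like(bm); z[y0:y1,x0:x1]=bm[y0:y1,x0:x1]
    if s is a:
        P=bydepth(a,np.argwhere(z>0)[:,::-1]); q=P[abs(P[:,2]-.058)<.008]; r=cv2.minAreaRect((q[:,:2]*1000).astype(np.float32)); print('lid',r,np.median(q[:,2]), P[:,2].max())
print(get_obs()['tool_pos'],get_obs()['orientation'])
E
python3 m2.py 3
```

```text
clock: 5.88
tool_pos: [0.5745, -0.1568, 0.1344]
orientation: [179.7, -0.0, -103.3]
force: [-0.2, 0.9, -0.2]
opening: 0.087
red [234.5 251. ] 6 [0.5212 0.1948 0.058 ]
lid ((562.9586181640625, 218.01828002929688), (149.4223175048828, 133.9713134765625), 3.9067375659942627) 0.057774776227418 1.183876399586864
red [288.  200.8] 4 [0.5209 0.1961 0.058 ]
red [290.8 205.4] 5 [0.5229 0.1733 0.058 ]
[ 0.57646421 -0.15619425  0.13697467] [ 1.79984125e+02 -2.70501290e-02 -1.03169922e+02]
```

```bash
python3 -m pendant '[[[0,0,-50,0,0,0],[0,0,-95,0,0,0],[0,0,-122,0,0,0],[0,0,-129,0,0,0],[0,0,-132.5,0,0,0],[0,0,-132.5,0,0,0]]]'; python3 -m pendant '[[[0,0,0,0,0,0],[0,0,0,0,0,0],[0,0,0,0,0,0],[0,0,0,0,0,0],[0,0,0,0,0,0],[0,0,0,0,0,0],[0,0,0,0,0,0],[0,0,0,0,0,0]]]' 0.1;  python3 - <<'E'
from h import *
b=snap('side');cv2.imwrite('pics/c4.png',cv2.resize(b['pixels'][240:350,280:420],None,fx=5,fy=5,interpolation=2)[:,:,::-1])
E
```

```text
clock: 6.72
tool_pos: [0.5774, -0.1561, 0.0054]
orientation: [-179.9, 0.0, -103.2]
force: [-0.5, -0.7, 0.6]
opening: 0.0875
clock: 7.72
tool_pos: [0.5764, -0.1563, 0.0041]
orientation: [-180.0, -0.0, -103.2]
force: [1.3, 0.5, 0.0]
opening: 0.0393
```

View pics/c4.png

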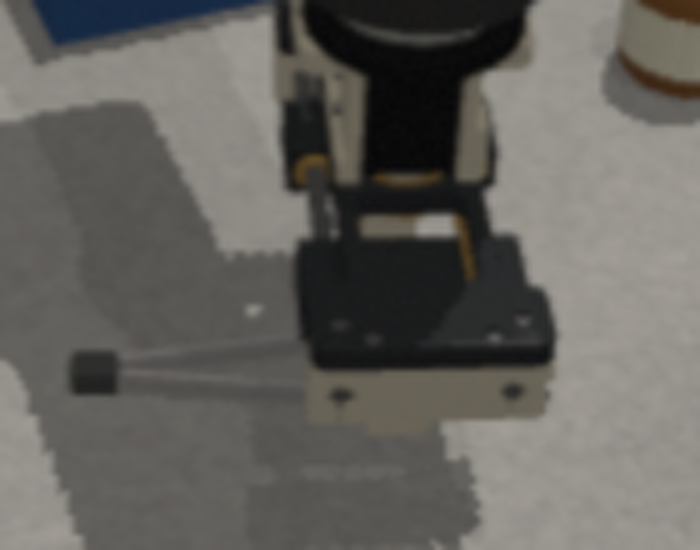

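The forceps lie between the fingers, with the heel at the left of the crop and the tips hidden. The opening follows the closure linearly, so 34 mm needs about 0.225. I squeeze to that and lift.

```bash
python3 -m pendant '[[[0,0,0,0,0,0],[0,0,0,0,0,0],[0,0,0,0,0,0],[0,0,0,0,0,0],[0,0,10,0,0,0],[0,0,30,0,0,0],[0,0,55,0,0,0],[0,0,80,0,0,0],[0,0,80,0,0,0],[0,0,80,0,0,0]]]' 0.225; python3 - <<'E'
from h import *
b=snap('side');cv2.imwrite('pics/c5.png',cv2.resize(b['pixels'][215:345,280:420],None,fx=4,fy=4,interpolation=2)[:,:,::-1])
a=snap('top');cv2.imwrite('pics/t5.png',a['pixels'][:,:,::-1])
E
```

```text
clock: 9.02
tool_pos: [0.576, -0.1562, 0.084]
orientation: [180.0, 0.0, -103.2]
force: [-0.1, -0.5, -1.1]
opening: 0.034
```

View pics/c5.png

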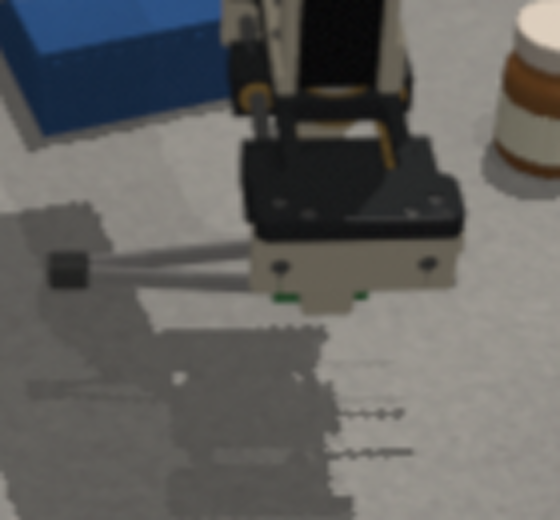

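The forceps are lifted by the green grips, which show under the finger at crop (273–367, 297), but the tips are hidden. I swing them toward the side camera to check the tips.

```bash
python3 -m pendant '[[[0,0,10,0,0,-8],[0,0,20,0,0,-18],[0,0,30,0,0,-28],[0,0,30,0,0,-38],[0,0,30,0,0,-48],[0,0,30,0,0,-58],[0,0,30,0,0,-68],[0,0,30,0,0,-70],[0,0,30,0,0,-70],[0,0,30,0,0,-70]]]'; python3 - <<'E'
from h import *
o=get_obs();print(o['tool_pos'],o['orientation'],o['opening'],o['joint_pos'])
b=snap('side','s6.png');cv2.imwrite('pics/c6.png',cv2.resize(b['pixels'][230:350,290:430],None,fx=5,fy=5,interpolation=2)[:,:,::-1])
E
```

```text
clock: 10.38
tool_pos: [0.5763, -0.1563, 0.1138]
orientation: [180.0, -0.0, -173.1]
force: [0.0, -0.9, -0.2]
opening: 0.0341
[ 0.57629108 -0.15625135  0.11383699] [ 1.79998804e+02 -2.48995755e-02 -1.73067403e+02] 0.03412183742659418 [ 3.56687570e+00  1.87654040e+01 -1.78552645e+01  3.34207671e-04
 -5.34042583e+01  3.36552206e+00]
```

View pics/c6.png

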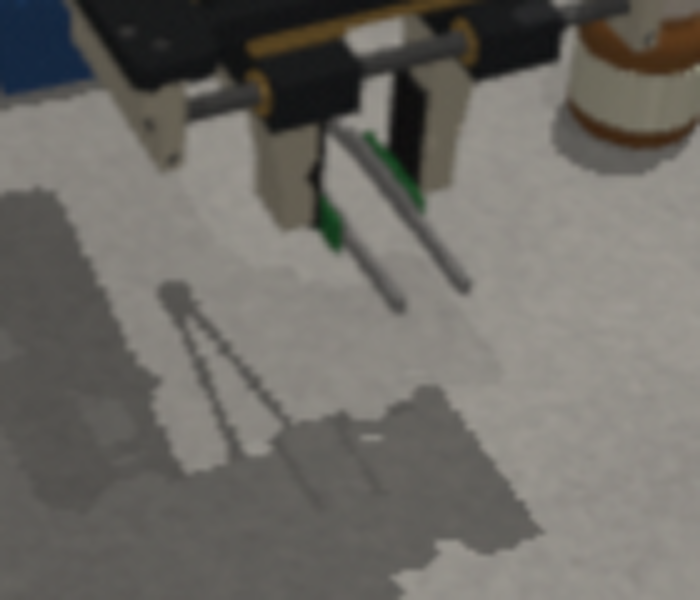

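Both tips are visible, at crop (400,304) and (465,288), with a pad on each green grip. I convert these to the tool frame.

```bash
python3 - <<'E'
from h import *
s=snap('side'); uv=[[369.4,290.2],[382.5,287.0]]
o=get_obs(); y=np.radians(o['orientation'][2]); jx=np.array([np.cos(y),np.sin(y)]); fw=np.array([jx[1],-jx[0]])
if fw[1]>0: fw=-fw
jl=np.array([-fw[1],fw[0]])
for z in(.112,.117,.122):
    P=onplane(s,uv,z); d=P[:,:2]-o['tool_pos'][:2]; print(z,P.round(4).tolist(),'fwd',(d@fw*1e3).round(1),'left',(d@jl*1e3).round(1),'gap',np.linalg.norm(P[0]-P[1])*1e3)
for (u,v) in uv:
    u,v=round(u),round(v)
    for dv in(-2,-1,0,1):
        p=bydepth(s,[[u-1,v+dv],[u,v+dv]]); print(p.round(4).tolist())
E
```

```text
0.112 [[0.5742, -0.2097, 0.112], [0.598, -0.2081, 0.112]] fwd [52.8 54.1] left [-8.5 15.3] gap 23.853638988591182
0.117 [[0.572, -0.2148, 0.117], [0.5955, -0.2132, 0.117]] fwd [57.6 58.8] left [-11.4  12.2] gap 23.610647592014416
0.122 [[0.5697, -0.2198, 0.122], [0.593, -0.2182, 0.122]] fwd [62.3 63.5] left [-14.2   9.1] gap 23.367656195437657
[[0.5702, -0.2125, 0.1203], [0.5716, -0.2132, 0.1205]]
[[0.569, -0.2154, 0.1209], [0.5707, -0.2156, 0.1207]]
[[0.5691, -0.2156, 0.1189], [0.5701, -0.2173, 0.1201]]
[[0.5696, -0.2147, 0.1158], [0.5708, -0.2162, 0.1168]]
[[0.5928, -0.2124, 0.1214], [0.5947, -0.2121, 0.1207]]
[[0.5934, -0.2115, 0.1183], [0.5938, -0.2144, 0.1206]]
[[0.5935, -0.2118, 0.1163], [0.5954, -0.2116, 0.1156]]
[[0.5934, -0.2125, 0.1147], [0.5942, -0.2144, 0.1162]]
```

The tips are 58 mm ahead of the TCP and ±12 mm to the sides, level, with a gap of about 23.6 mm. I carry the forceps over the lid. The TCP target is (0.464, 0.180) with a turn of +87.3°.

```bash
python3 -m pendant '[[[-5,20,10,0,0,8],[-20,55,20,0,0,18],[-40,95,20,0,0,28],[-55,140,20,0,0,38],[-70,185,20,0,0,48],[-85,230,20,0,0,58],[-95,270,20,0,0,68],[-105,305,20,0,0,77],[-112.5,330,10,0,0,84],[-112.5,336,0,0,0,87.3]]]'; python3 -m pendant '[[[0,0,-10,0,0,0],[0,0,-20,0,0,0],[0,0,-25,0,0,0],[0,0,-25,0,0,0]]]';python3 - <<'E'
from h import *
o=get_obs();print(o['tool_pos'],o['orientation'],o['opening'])
a=snap('top');b=snap('side')
A=cv2.resize(a['pixels'][200:310,190:310],None,fx=3.3,fy=4,interpolation=2);B=cv2.resize(b['pixels'][140:250,240:360],None,fx=3.3,fy=4,interpolation=2)
cv2.imwrite('pics/c7.png',np.hstack([A,B])[:,:,::-1])
E
```

```text
clock: 11.72
tool_pos: [0.4636, 0.1814, 0.1142]
orientation: [-179.9, 0.0, -85.6]
force: [1.2, -0.1, -0.7]
opening: 0.0339
clock: 12.22
tool_pos: [0.4638, 0.1792, 0.0887]
orientation: [180.0, -0.0, -85.9]
force: [0.1, -0.0, 0.9]
opening: 0.0343
[0.46382549 0.17920691 0.08868976] [ 1.79963066e+02 -3.41813203e-02 -8.59473579e+01] 0.03433406513668434
```

View pics/c7.png

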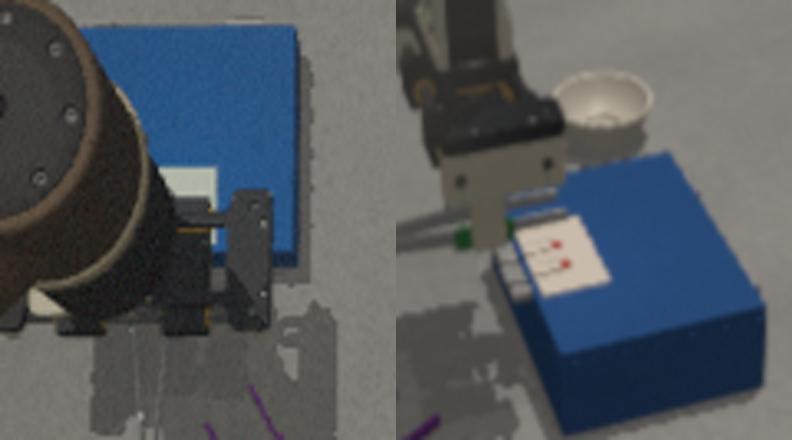

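The side view (right half) shows the tips at (556,192) and (566,212) and the red spots at (556,244) and (566,264). I compute the differences using this same camera.

```bash
python3 - <<'E'
from h import *
s=snap('side'); f=lambda x,y:[240+(x-396+.5)/3.3-.5,140+(y+.5)/4-.5]
T=onplane(s,[f(554,192),f(564,211)],.0887+.0033); 
h=cv2.cvtColor(s['pixels'],cv2.COLOR_RGB2HSV); m=(((h[...,0]<10)|(h[...,0]>170))&(h[...,1]>90)).astype(np.uint8)[195:212,280:300]
n,l,st,c=cv2.connectedComponentsWithStats(m); c=c[1:]+[280,195]; print(c)
S=onplane(s,c,.058); S=S[np.argsort(-S[:,1])]; print(T.round(4),S.round(4)); print((S-T)[:,:2]*1e3)
dep=s['depth']
for u,v in [(287,188),(286,188),(290,193),(289,192)]: print(bydepth(s,[[u,v]]).round(4))
E
```

```text
[[288.   200.75]
 [290.8  205.4 ]]
[[0.522  0.1996 0.092 ]
 [0.5241 0.1755 0.092 ]] [[0.5209 0.1961 0.058 ]
 [0.5229 0.1733 0.058 ]]
[[-1.04533853 -3.49321458]
 [-1.23336858 -2.23291882]]
[[0.5199 0.1955 0.0935]]
[[0.5172 0.1936 0.0949]]
[[0.522  0.1719 0.0926]]
[[0.5197 0.1715 0.0959]]
```

```bash
python3 -m pendant '[[[0,0,-4,0,0,0],[-1,-1,-9,0,0,0],[-1,-1,-13,0,0,0],[-1,-1,-13,0,0,0],[-1,-1,-13,0,0,0],[-1,-1,-13,0,0,0]]]'; python3 - <<'E'
from h import *
o=get_obs();print(o['tool_pos'],o['orientation'],o['opening'])
b=snap('side')
cv2.imwrite('pics/c8.png',cv2.resize(b['pixels'][170:220,260:320],None,fx=12,fy=12,interpolation=2)[:,:,::-1])
E
```

```text
clock: 13.12
tool_pos: [0.463, 0.1788, 0.0762]
orientation: [-180.0, 0.0, -85.9]
force: [-0.5, 0.2, -0.0]
opening: 0.0338
[0.46297932 0.17884901 0.0761764 ] [-1.79988606e+02  8.30351997e-03 -8.58933987e+01] 0.03380790687077887
```

View pics/c8.png

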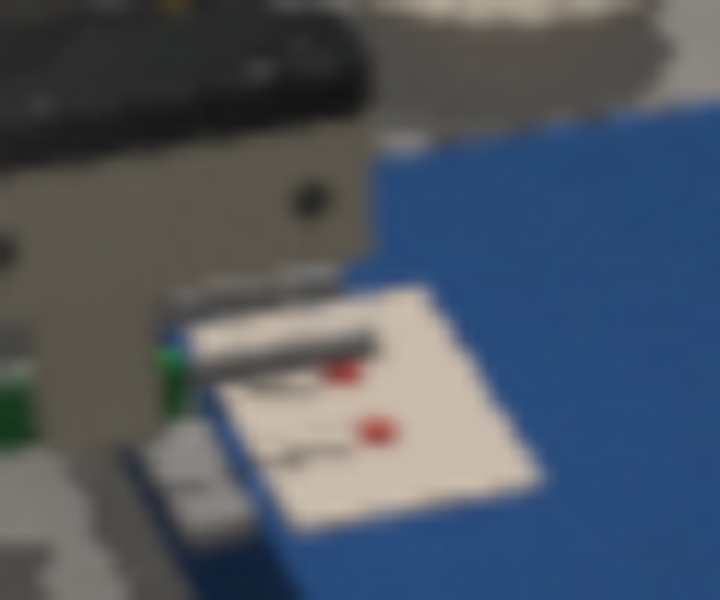

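The near tip is at crop (375,343) and the far tip at (340,275). The spots are at (343,374) and (378,432), so the tips clear the lid.

```bash
python3 - <<'E'
from h import *
s=snap('side'); g=lambda x,y:[260+(x+.5)/12-.5,170+(y+.5)/12-.5]
S=onplane(s,[g(343,374),g(378,432)],.058)
for z in(.077,.0795): 
    T=onplane(s,[g(336,277),g(371,344)],z); print(T.round(4).tolist(),S.round(4).tolist(),((S-T)[:,:2]*1e3).round(1).tolist(),np.linalg.norm(T[0]-T[1]))
E
```

```text
[[0.5219, 0.2022, 0.077], [0.5231, 0.1745, 0.077]] [[0.5213, 0.1963, 0.058], [0.5233, 0.1725, 0.058]] [[-0.6, -5.9], [0.2, -2.0]] 0.0276570611468232
[[0.5211, 0.1979, 0.0795], [0.5223, 0.1704, 0.0795]] [[0.5213, 0.1963, 0.058], [0.5233, 0.1725, 0.058]] [[0.2, -1.6], [1.0, 2.2]] 0.027525569487829873
```

Tips and spots agree to about 2 mm. The gap was 23.6 mm in the clear view and the opening has not changed since. I hand in.

```bash
python3 -m pendant '[[[0,0,0,0,0,0],[0,0,0,0,0,0],[0,0,0,0,0,0]]]'; python3 -c "
from plant import *
print(close_job())"
```

```text
clock: 13.6
tool_pos: [0.4629, 0.1787, 0.0761]
orientation: [-180.0, 0.0, -85.9]
force: [-0.1, -0.8, -1.1]
opening: 0.0345
the job is handed in; nothing more can be done
None
```

I shut the lid, picked up the green-gripped forceps, squeezed them to the gauge gap and handed in with them held over the two red spots. The job was handed in at 13.6 s; it reports no verdict.

**Lid:** I pressed it until the fingers met about 16 N at 58 mm height, which is fully shut. The top camera's depth later put its upper face at 57.8 mm.

**Forceps:** The fingers are about 34 mm apart on the grips. The forceps are level, with the tips about 21 mm above the lid.

**Tip position:** In the last side view each tip was about 2 mm from its spot. This depends on the assumed tip height: assuming them 2.5 mm lower would put the far tip about 6 mm off. The robot's own pose readings put the tip midpoint within about 1.5 mm of the spots.

**Gap, where the checks disagree:** The clearest view gave 23.6 mm and a later one about 24 mm. The final crop gave about 27.5 mm, which would be outside the 26.5 mm limit. The far tip was partly hidden behind the gripper there and the near-far spacing was only about 5 pixels, so I did not trust that reading. The finger opening, which read 33.8–34.5 mm since the squeeze, supports the lower values.

I did not re-measure the jar, dish and brush; every move kept clear of them.

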